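# Load two chocolate boxes into sloped display trays

### The arm

A 6-joint arm with a two-finger parallel gripper is mounted at the origin on the work surface. World frame = base frame: x ahead of the robot, y to its left, z up, the work surface at z = 0. Lengths are in m, angles in rad, forces in N, time in s.
With the tool pointing down it reaches from about 0.275 to 0.725 m from the base axis. Payload 15.9 kg.
Tool frame: the origin (TCP) lies between the finger pads; the fingertips stand robot.finger_overhang ahead of it and the grasp point (between the pads) lies 3 mm ahead of it (robot.finger_overhang is the distance from the TCP to the fingertips, in m); x points along the fingers, y is the direction in which the jaws open and shut, and the axes are right-handed (so a half turn about x gives the same grasp; the last joint's range is limited). The gripper opens to 85 mm and grips with 20 to 120 N. Pads are 22 mm wide; open, the fingers measure 114 mm over their backs; the gripper's body (76 mm by 85 mm) begins 54 mm behind the grasp point. The pads swing forward as they close: fully open they stand 13 mm farther back than shut.
Start: joints at [1.207, 0.213, -0.034, 1.323, 0, 1.571], TCP at [0.178, 0.467, 0.253] pointing down, gripper open.
Joint ranges: [-2.98, 2.98], [-0.74, 1.72], [-1.14, 1.35], [-2.1, 2.04], [-1.57, 1.44], [-3.14, 3.14]. Speed limits (rad/s): [1.89, 1.89, 2.39, 2.57, 3.14, 3.14].

### API

Orientations are given as a unit quaternion [x, y, z, w].
In Python, from plant import robot gives the robot as it stands. The module is installed in compiled form; this text tells all that it offers.
- The arm moves only by the tool arm_command, never from a script. Its argument "rows" is a list that holds one entry, the list of rows, each a list of 5 numbers: the opening, from -1 (shut) to 1 (fully open), then the shift along the tool's x, y, z in m, then the turn about the tool's x in rad. A call has 1 to 8 rows; each row shifts and turns the commanded pose from where the row before left it, along the tool's axes as they then stand; what a row does not reach is not made up. A row lasts 1/10 s, in which the tool goes at most 50 mm and 8.59 degrees, less where a joint would pass 70% of its speed; a pose out of reach is approached as far as the arm can. A call with a gripper value outside its range is refused whole. The fingers move at their own pace and stop on an object; "grip_force" is the grip in N (left out, the last holds). Time passes only in rows, so rows that do not move let the fingers close. It gives the time, the measured TCP pose, the force and the opening at its end, in the units of the state.
- robot.state(): the state, without advancing time (a new reading comes with each control period).
- robot.grab_frame(name): name is "scene" or "top" or "wrist"; returns (picture, depth): 400x640x3 uint8, red, green, blue; 400x640 float32, m along the optical axis (not along the pixel's ray), 0 where there is no reading.
- robot.get_calibration(name): a dict with "fx", "fy", "cx", "cy" (pixels), "distortion" ([k1, k2, p1, p2, k3] as OpenCV has them; the pictures are not rectified), "eye" and "rotation" of the camera in the world; the wrist camera has in their place "tool_from_camera" (4x4, takes a point from camera to tool coordinates, whose origin is the TCP and whose axes are the tool frame's). Camera axes: x right, y up, looking along -z (the intrinsics and any distortion apply to the point x, -y, -z); pixel columns grow to the right and rows downward; lengths in m; the calibration is good to about 2 mm. A picture is of the moment at which its call begins: read the wrist's pose just before it. get_calibration takes no time and is no camera call.
- robot.close_job(): hands the job in, once; it reports no verdict.
The state is a dict: "t": time; "joints": joint angles; "joint_velocities": joint speeds; "joint_torque": joint torques, N m; "eef_pos": TCP position; "tool_rot": TCP orientation; "wrist_force": force on the tool from outside, world axes, zero at the start; "ft_torque": the same for the moment, N m; "gripper_width": finger opening in m.
Only numpy, scipy, OpenCV 4.12 (cv2) and the standard library are available. Lean on these libraries where they do the work, as an engineer would, in place of code of your own. Each camera call takes 0.05 s, during which the arm holds its last target. There are 200 camera calls.

### The job

First the gold-ribboned chocolate box, then the pink one: put each, lid up, in the sloped display tray of its ribbon's colour and slide it down under the clear hood until you feel it press lightly but definitely against the back stop. Leave it resting flat and square against the stop; the stops are only lightly clamped, so do not shove them out of place, and leave the sweet jar, the picture frame and the tasting dish alone.

Things in the scene. Friction and masses are not known exactly. Their poses are not given: they have to be found in the camera images.
- box_gold: Closed rigid chocolate box, dark brown with a gold ribbon cross, 100 (x) x 54 (y) x 45 mm (z), 0.16 to 0.26 kg, origin at the centre of its underside, z up through its lid. Either end may lead. Pushing it along the tray takes about 0.5 to 3 N. It lies loose on the counter.
- box_pink: Closed rigid chocolate box, dark brown with a pink ribbon cross, 100 (x) x 54 (y) x 45 mm (z), 0.16 to 0.26 kg, origin at the centre of its underside, z up through its lid. Either end may lead. Pushing it along the tray takes about 0.5 to 3 N. It lies loose on the counter.
- tray_gold: Fixed sloped one-lane display tray, grey floor, gold side rails, gold tab at its upper (loading) end. Origin on the counter below the hood's uphill edge; x points down the lane in plan, y across, z up. Lane floor: 48 mm above the origin, sloping down to +x at 0.24 rad. A box does not slide down it by itself: friction holds it where it is left, it must be pushed.
- tray_pink: Fixed sloped one-lane display tray, grey floor, pink side rails, pink tab at its upper (loading) end. Origin on the counter below the hood's uphill edge; x points down the lane in plan, y across, z up. Lane floor: 48 mm above the origin, sloping down to +x at 0.24 rad. A box does not slide down it by itself: friction holds it where it is left, it must be pushed.
- bed_gold: Lane floor of the gold tray: origin on the floor, mid-lane, at the hood's edge; x down the slope, y across, z square to the floor. Floor x -190 to 95 mm, 68 mm wide between rails 7 mm high, 4 thick, that taper to 62 mm over x -46 to -2. Clear hood over x 2 to 95 mm: walls 64 mm apart, underside of roof 55 mm above the floor, roof 4 mm thick.
- bed_pink: Lane floor of the pink tray: origin on the floor, mid-lane, at the hood's edge; x down the slope, y across, z square to the floor. Floor x -190 to 95 mm, 68 mm wide between rails 7 mm high, 4 thick, that taper to 62 mm over x -46 to -2. Clear hood over x 2 to 95 mm: walls 64 mm apart, underside of roof 55 mm above the floor, roof 4 mm thick.
- stop_gold_face (a point): Middle of the uphill face of the gold tray's back stop, at floor level under the hood: dark steel bar 58 mm wide, 30 high, 10 thick. Axes as the lane floor's. It is set 50 to 75 mm down from the hood's edge and clamped only by friction: holds to about 12 N, slips above about 14 N. Press the box on it with 3 to 10 N.
- stop_pink_face (a point): Middle of the uphill face of the pink tray's back stop, at floor level under the hood: dark steel bar 58 mm wide, 30 high, 10 thick. Axes as the lane floor's. It is set 50 to 75 mm down from the hood's edge and clamped only by friction: holds to about 12 N, slips above about 14 N. Press the box on it with 3 to 10 N.
- stop_gold: The gold tray's back stop, the bar described at its face; same origin and axes as that point.
- stop_pink: The pink tray's back stop, the bar described at its face; same origin and axes as that point.
- jar: Bystander: glass sweet jar, 72 mm across, 106 mm high, origin under its centre.
- frame: Bystander: white picture frame standing on a foot, 110 mm wide (y), about 140 mm high, origin under its centre.
- dish: Bystander: white tasting dish with truffles, 104 mm across, 48 mm high, origin under its centre.
Not all that is in view belongs to the job. What is shaped like the box_gold but purple or turquoise is not meant.

How it is judged:
By the outcome, as a careful person would: the job done as asked, in the order asked, and still so for the second after the job is handed in, with the robot touching nothing.
It also fails if it takes over 72 s, if anything falls off the work surface, if the arm or the gripper's body presses on something with over 40 N, if the wrist force passes 120 N, or if a joint passes its speed limit or range.

## Working session

There is one attempt and no reset: what is moved stays moved. The work goes in short steps, Python scripts to look and compute and a tool call to move; the robot and the scene stay as the last step left them, time stands still between calls to the robot, and variables do not carry over. Pictures are saved under pics/ and viewed, about 8 in all and at most 12, crops included, and the job is handed in when it is done.

Besides the shell and the picture viewer there is one more tool, called after "Call:" by a JSON object that holds its "method" and its "body", one argument or row to a line. arm_command: Moves the arm, as the interface text tells. Its arguments: {"type":"object","properties":{"rows":{"type":"array"},"grip_force":{"type":"number"}},"required":["rows"]}

```bash
mkdir -p pics; cat > h.py <<'E'
from plant import robot
import numpy as np, cv2
from scipy.spatial.transform import Rotation as R
def snap(n,fn=None):
    s=robot.state(); p,d=robot.grab_frame(n)
    np.savez('%s.npz'%(fn or n),p=p,d=d,pos=s['eef_pos'],rot=s['tool_rot'])
    cv2.imwrite('pics/%s.png'%(fn or n),p[:,:,::-1]); return p,d
def cloud(n,fn=None):
    z=np.load('%s.npz'%(fn or n)); d=z['d']; c=robot.get_calibration(n)
    K=np.array([[c['fx'],0,c['cx']],[0,c['fy'],c['cy']],[0,0,1]])
    v,u=np.mgrid[0:400,0:640]
    q=cv2.undistortPoints(np.stack([u,v],-1).reshape(-1,1,2).astype(float),K,np.array(c['distortion'],float)).reshape(400,640,2)
    P=np.stack([q[...,0]*d,-q[...,1]*d,-d],-1)
    if 'eye' in c: W=P@np.array(c['rotation']).T+c['eye']
    else:
        T=np.array(c['tool_from_camera']); W=P@T[:3,:3].T+T[:3,3]
        W=W@R.from_quat(z['rot']).as_matrix().T+z['pos']
    W[d<=0]=np.nan; return z['p'],W
E
python3 - <<'E'
from h import *
for n in('top','scene'):
    snap(n); c=robot.get_calibration(n); print({k:np.round(v,3).tolist() for k,v in c.items()})
print(robot.get_calibration('wrist')); print(robot.state(),robot.finger_overhang)
E
```

```text
{'fx': 394.909, 'fy': 394.909, 'cx': 320.734, 'cy': 204.283, 'distortion': [-0.077, 0.0, 0.0, 0.0, 0.0], 'eye': [0.518, -0.009, 1.045], 'rotation': [-0.026, 0.042, 0.716, -0.696]}
{'fx': 389.111, 'fy': 389.111, 'cx': 321.819, 'cy': 199.117, 'distortion': [-0.021, 0.0, 0.0, 0.0, 0.0], 'eye': [1.437, -0.103, 0.66], 'rotation': [0.342, 0.312, 0.582, 0.669]}
{'fx': 324.2744288530454, 'fy': 324.2744288530454, 'cx': 316.580669791691, 'cy': 198.0424444336543, 'distortion': array([-0.03308649,  0.        ,  0.        ,  0.        ,  0.        ]), 'tool_from_camera': array([[-1.36755520e-04,  3.16412711e-01, -9.48621620e-01,
        -1.21378761e-01],
       [ 9.99999866e-01,  5.17283369e-04,  2.83775222e-05,
         8.35901093e-04],
       [ 4.99685197e-04, -9.48621489e-01, -3.16412739e-01,
        -8.10191435e-02],
       [ 0.00000000e+00,  0.00000000e+00,  0.00000000e+00,
         1.00000000e+00]])}
{'t': 0.1, 'joints': array([ 1.20700973e+00,  2.13318330e-01, -3.49643561e-02,  1.32351124e+00,
       -1.41735554e-05,  1.57078346e+00]), 'joint_velocities': array([ 6.46959362e-04, -1.47923667e-03,  7.17987807e-05, -6.33200565e-04,
       -1.40459578e-03,  7.45001907e-04]), 'joint_torque': array([ 4.20399985e-03, -6.87248755e+01,  4.87807167e+01,  1.21492727e-02,
        2.31511767e-04,  2.55300216e-05]), 'eef_pos': array([0.17781275, 0.46701679, 0.25287265]), 'tool_rot': array([ 0.12755765,  0.69550123, -0.12825323,  0.69538348]), 'wrist_force': array([-0.36036462,  0.33547512,  0.51142367]), 'ft_torque': array([ 0.00201313,  0.01298153, -0.02880532]), 'gripper_width': 0.08551420455259648} 0.022
```

View pics/top.png

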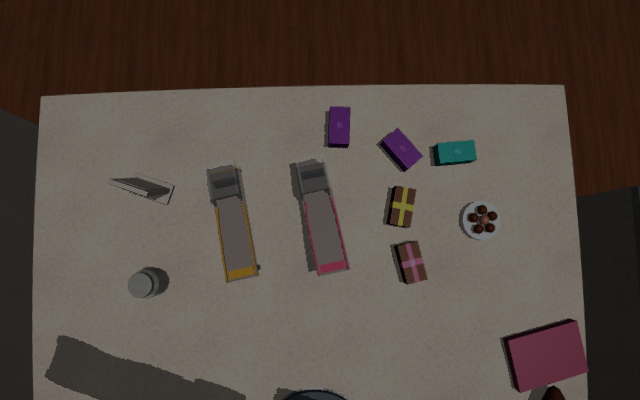

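View pics/scene.png

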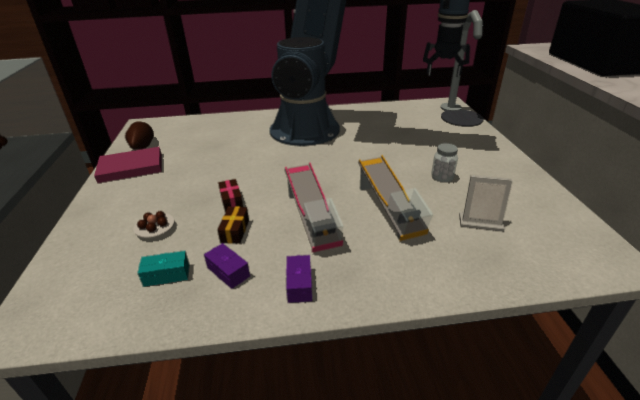

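Boxes with brown bodies: gold ribbon at about (402,207), pink ribbon at about (412,262) in the top view. The purple and turquoise ones are decoys. The gold tray is at about (237,235) and the pink tray at about (325,233), both with the hood at the far end. Next I'll measure.

```bash
sed -i "s/@np.array(c\['rotation'\]).T+c\['eye'\]/@R.from_quat(c['rotation']).as_matrix().T+c['eye']/" h.py
python3 - <<'E'
from h import *
p,W=cloud('top')
def rect(name,m):
    xy=W[m][:,:2].astype(np.float32); (c,s,a)=cv2.minAreaRect(xy); print(name,m.sum(),'c',np.round(c,4),'size',np.round(s,4),'ang',round(a,2),'z',np.nanmedian(W[m][:,2]).round(4), 'mean',np.round(xy.mean(0),4))
v,u=np.mgrid[0:400,0:640]
z=W[...,2]
print('table z',[np.nanmedian(z[a:a+20,b:b+20]).round(4) for a,b in((300,280),(120,270),(230,520),(230,360))])
for n,(u0,u1,v0,v1) in dict(gold=(380,425,178,234),pink=(390,435,235,290)).items():
    m=(u>u0)&(u<u1)&(v>v0)&(v<v1)&(z>.036)&(z<.056); rect(n,m)
hsv=cv2.cvtColor(p,cv2.COLOR_RGB2HSV)
# tray profile: floor points (grey) along lane
for n,(u0,u1,v0,v1) in dict(gold=(200,262,155,290),pink=(288,355,150,285)).items():
    m=(u>u0)&(u<u1)&(v>v0)&(v<v1)&(z>.015)
    sat=m&(hsv[...,1]>90)&(hsv[...,2]>60); 
    fl=m&(hsv[...,1]<70)&(v>200)
    P=W[fl]; A=np.c_[P[:,:2],np.ones(len(P))]; co=np.linalg.lstsq(A,P[:,2],rcond=None)[0]; r=P[:,2]-A@co
    k=abs(r)<.004; co=np.linalg.lstsq(A[k],P[k,2],rcond=None)[0]
    print(n,'plane',co,'slope',np.hypot(*co[:2]),'dir',np.degrees(np.arctan2(-co[1],-co[0])),k.sum(),np.std((P[:,2]-A@co)[k]))
    rect(n+'floor',fl); rect(n+'rails+tab',sat); rect(n+'all',m)
    for row in range(v0,v1,6):
        s=m[row]; 
        if s.any(): 
            q=W[row][s]; t=sat[row]; print(row,np.round(q[:,0].mean(),3),'y',np.round([q[:,1].min(),q[:,1].max()],4),'z',np.round([np.min(q[:,2]),np.median(q[:,2]),q[:,2].max()],3))
a=cv2.resize(p[165:300,375:440][:,:,::-1],None,fx=4,fy=4,interpolation=cv2.INTER_CUBIC)
b=cv2.resize(p[150:290,200:355][:,:,::-1],None,fx=3.4,fy=3.86,interpolation=cv2.INTER_CUBIC)
cv2.imwrite('pics/crop.png',np.clip(np.hstack([a,b[:540]]).astype(int)*2,0,255))
E
```

```text
table z [np.float64(0.0019), np.float64(0.0019), np.float64(0.0018), np.float64(0.0018)]
gold 850 c [ 0.6034 -0.2429] size [0.0558 0.1011] ang 77.59 z 0.0469 mean [ 0.6025 -0.2421]
pink 853 c [ 0.4599 -0.2614] size [0.0987 0.0562] ang 12.58 z 0.047 mean [ 0.4603 -0.26  ]
gold plane [-0.24168954 -0.03594628  0.20647734] slope 0.244348050616106 dir 8.459539351371989 1730 0.0016061927299809023
goldfloor 1880 c [0.5362 0.1797] size [0.2022 0.0807] ang 11.37 z 0.0693 mean [0.5413 0.1825]
goldrails+tab 610 c [0.5745 0.188 ] size [0.2799 0.0795] ang 11.29 z 0.0899 mean [0.5048 0.1719]
goldall 3923 c [0.5803 0.1883] size [0.2924 0.0814] ang 11.12 z 0.0809 mean [0.5804 0.1872]
161 0.724 y [0.18   0.2109] z [0.072 0.084 0.087]
167 0.709 y [0.1765 0.2494] z [0.026 0.088 0.092]
173 0.694 y [0.1714 0.2462] z [0.025 0.091 0.096]
179 0.678 y [0.1677 0.2446] z [0.033 0.096 0.098]
185 0.663 y [0.1673 0.2414] z [0.036 0.099 0.103]
191 0.647 y [0.1642 0.2377] z [0.04  0.103 0.109]
197 0.636 y [0.161 0.235] z [0.042 0.047 0.109]
203 0.623 y [0.1571 0.2315] z [0.044 0.05  0.08 ]
209 0.607 y [0.1542 0.233
[... 1545 characters left out ...]
057 0.069]
216 0.583 y [-0.073   0.0066] z [0.056 0.061 0.073]
222 0.568 y [-0.0745  0.0045] z [0.061 0.065 0.073]
228 0.552 y [-0.0792  0.0024] z [0.064 0.069 0.078]
234 0.538 y [-0.0807 -0.0023] z [0.068 0.072 0.079]
240 0.523 y [-0.0818 -0.0043] z [0.072 0.076 0.087]
246 0.508 y [-0.0868 -0.0063] z [0.076 0.08  0.089]
252 0.494 y [-0.0875 -0.0084] z [0.079 0.083 0.094]
258 0.479 y [-0.0923 -0.0128] z [0.083 0.087 0.096]
264 0.465 y [-0.094  -0.0148] z [0.087 0.091 0.098]
270 0.451 y [-0.086  -0.0167] z [0.091 0.094 0.102]
276 0.438 y [-0.0187 -0.0187] z [0.092 0.092 0.092][ WARN:0@0.399] global loadsave.cpp:1063 imwrite_ Unsupported depth image for selected encoder is fallbacked to CV_8U.
```

View pics/crop.png

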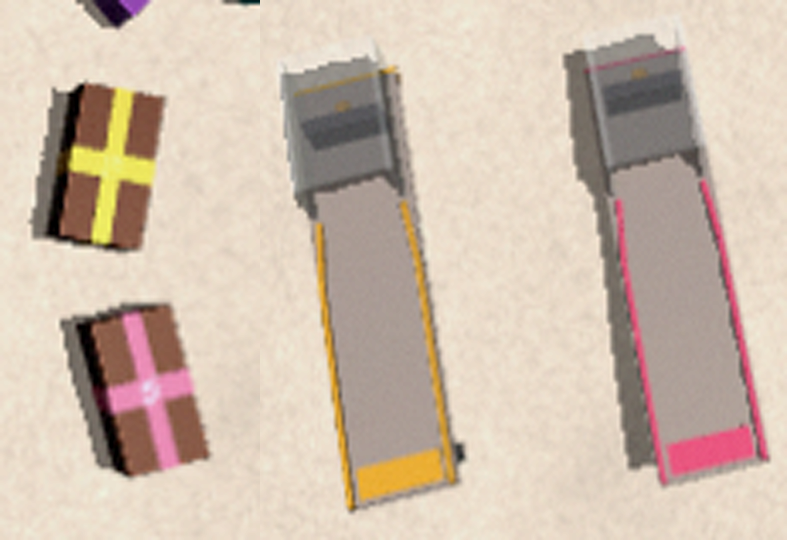

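```bash
cat >> h.py <<'E'
def plan(pos,yaw_long,state=None):
    """tool-frame shift (current axes; and after the turn) to reach pos with jaws square to a long axis at yaw_long deg"""
    s=state or robot.state(); M=R.from_quat(s['tool_rot']).as_matrix()
    zy=np.degrees(np.arctan2(M[1,2],M[0,2])) # tool z heading
    d=(yaw_long-zy+90)%180-90
    turn=-np.radians(d) if M[2,0]<0 else np.radians(d)
    M2=M@R.from_rotvec([turn,0,0]).as_matrix(); e=np.array(pos)-s['eef_pos']
    print('t',round(s['t'],2),'pos',np.round(s['eef_pos'],4),'zhead',zy.round(2),'tilt',np.round(M[:2,0],4),'turn',turn.round(4),'J',np.round(s['joints'],2))
    print(' shift now',np.round(M.T@e,4),' after turn',np.round(M2.T@e,4),'F',np.round(s['wrist_force'],2),'w',round(s['gripper_width'],4))
E
python3 - <<'E'
from h import *
plan([.6034,-.2425,.2],-12.4)
E
```

```text
t 0.1 pos [0.1778 0.467  0.2529] zhead -20.84 tilt [-0.0003 -0.0009] turn -0.1474 J [ 1.21  0.21 -0.03  1.32 -0.    1.57]
 shift now [ 0.0534 -0.5116  0.6502]  after turn [ 0.0534 -0.6015  0.568 ] F [-0.36  0.34  0.51] w 0.0855
```

Call:
{"method": "arm_command", "body": {
  "rows": [
    [[1,0,0,0,-0.147],[1,0.0025,-0.03,0.0285,0],[1,0.0025,-0.03,0.0285,0],[1,0.0025,-0.03,0.0285,0],[1,0.0025,-0.03,0.0285,0],[1,0.0025,-0.03,0.0285,0],[1,0.0025,-0.03,0.0285,0],[1,0.0025,-0.03,0.0285,0]]
  ],
  "grip_force": 20
}}

```text
t: 0.9
eef_pos: [0.3279, 0.2177, 0.2356]
tool_rot: [0.076, 0.703, -0.076, 0.703]
wrist_force: [1.4, 0.6, -0.1]
gripper_width: 0.0851
```

Call:
{"method": "arm_command", "body": {
  "rows": [
    [[1,0.0025,-0.03,0.0285,0],[1,0.0025,-0.03,0.0285,0],[1,0.0025,-0.03,0.0285,0],[1,0.0025,-0.03,0.0285,0],[1,0.0025,-0.03,0.0285,0],[1,0.0025,-0.03,0.0285,0],[1,0.0025,-0.03,0.0285,0]]
  ]
}}

```text
t: 1.6
eef_pos: [0.4777, -0.0305, 0.218]
tool_rot: [0.077, 0.703, -0.077, 0.703]
wrist_force: [1.3, 1.4, 0.2]
gripper_width: 0.0856
```

Call:
{"method": "arm_command", "body": {
  "rows": [
    [[1,0.0025,-0.03,0.0285,0],[1,0.0025,-0.03,0.0285,0],[1,0.0025,-0.03,0.0285,0],[1,0.0025,-0.03,0.0285,0],[1,0.0025,-0.03,0.0285,0],[1,0,0,0,0],[1,0,0,0,0]]
  ]
}}

```text
t: 2.3
eef_pos: [0.5839, -0.2063, 0.2048]
tool_rot: [0.077, 0.703, -0.077, 0.702]
wrist_force: [0.2, 1.1, -0.5]
gripper_width: 0.0853
```

```bash
cat > box.py <<'E'
from h import *
import sys
def box(fn,near):
    p,W=cloud('wrist',fn); z=W[...,2]
    m=(z>.037)&(z<.055)&(np.hypot(W[...,0]-near[0],W[...,1]-near[1])<.075)
    xy=W[m][:,:2].astype(np.float32); c,s,a=cv2.minAreaRect(xy)
    if s[0]<s[1]: a+=90
    a=(a+90)%180-90
    print('box',m.sum(),np.round(c,4),np.round(s,4),'yaw',round(a,2),'z',np.median(z[m]).round(4),'table',np.nanmedian(z[z<.02]).round(4)); return c,a
E
python3 - <<'E'
from box import *
snap('wrist','w1'); c,a=box('w1',(.6034,-.2425)); plan([c[0],c[1],.036],a)
E
```

```text
box 5959 [ 0.6052 -0.2427] [0.0548 0.1001] yaw -12.08 z 0.0459 table 0.0008
t 2.35 pos [ 0.5837 -0.2056  0.2053] zhead -12.44 tilt [-0.001   0.0006] turn -0.0063 J [-0.34  0.48  0.22  1.31  0.   -0.12]
 shift now [ 0.1693 -0.0317  0.0291]  after turn [ 0.1693 -0.0319  0.0289] F [ 0.3  -0.07 -0.44] w 0.0852
```

View pics/w1.png

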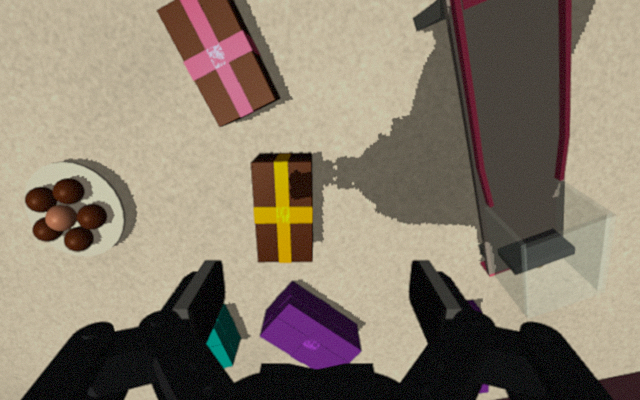

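View w1: gold box is lid up with its seal at (283,213) and clear jaw space either side. The pink box, also lid up, has its seal at (217,57). The pink tray's stop shows through the hood at (535,250).

Call:
{"method": "arm_command", "body": {
  "rows": [
    [[1,0,-0.016,0.0145,0],[1,0,-0.016,0.0145,-0.006],[1,0.04,0,0,0],[1,0.04,0,0,0],[1,0.04,0,0,0],[1,0.03,0,0,0],[1,0.019,0,0,0],[1,0,0,0,0]]
  ]
}}

```text
t: 3.15
eef_pos: [0.6037, -0.2414, 0.0347]
tool_rot: [0.074, 0.705, -0.073, 0.702]
wrist_force: [-0.2, 0.2, 0.4]
gripper_width: 0.0855
```

Call:
{"method": "arm_command", "body": {
  "rows": [
    [[-1,0,0,0,0],[-1,0,0,0,0],[-1,0,0,0,0],[-1,0,0,0,0],[-1,0,0,0,0],[-1,0,0,0,0],[-1,0,0,0,0],[-1,0,0,0,0]]
  ],
  "grip_force": 25
}}

```text
t: 3.95
eef_pos: [0.6065, -0.2434, 0.0387]
tool_rot: [0.074, 0.702, -0.074, 0.704]
wrist_force: [-1.0, 1.5, 7.0]
gripper_width: 0.0541
```

```bash
python3 - <<'E'
from h import *
plan([.525,.177,.22],11.3)
E
```

```text
t 3.95 pos [ 0.6065 -0.2434  0.0387] zhead -12.06 tilt [ 0.0025 -0.0007] turn -0.4078 J [-0.38  0.64  0.05  0.98  0.   -0.17]
 shift now [-0.1817  0.3941 -0.1671]  after turn [-0.1817  0.428   0.0029] F [-1.01  1.5   7.02] w 0.0541
```

Call:
{"method": "arm_command", "body": {
  "rows": [
    [[-1,-0.02,0,0,0],[-1,-0.04,0,0,0],[-1,-0.04,0,0,0],[-1,-0.04,0,0,0],[-1,-0.04,0,0,0],[-1,0,0,0,-0.136],[-1,0,0,0,-0.136],[-1,0,0,0,-0.136]]
  ]
}}

```text
t: 4.75
eef_pos: [0.6057, -0.2434, 0.2182]
tool_rot: [-0.072, 0.703, 0.071, 0.704]
wrist_force: [0.8, 0.1, -2.8]
gripper_width: 0.0534
```

Call:
{"method": "arm_command", "body": {
  "rows": [
    [[-1,0,0.02,0,0],[-1,0,0.04,0,0],[-1,0,0.04,0,0],[-1,0,0.04,0,0],[-1,0,0.04,0,0],[-1,0,0.04,0,0],[-1,0,0.04,0,0],[-1,0,0.04,0,0]]
  ]
}}

```text
t: 5.55
eef_pos: [0.5463, 0.0524, 0.218]
tool_rot: [-0.07, 0.703, 0.07, 0.704]
wrist_force: [1.2, -0.6, -2.7]
gripper_width: 0.0536
```

Call:
{"method": "arm_command", "body": {
  "rows": [
    [[-1,0,0.04,0,0],[-1,0,0.04,0,0],[-1,0,0.03,0.003,0],[-1,0,0.018,0,0],[-1,0,0,0,0],[-1,0,0,0,0]]
  ]
}}

```text
t: 6.15
eef_pos: [0.5246, 0.177, 0.2175]
tool_rot: [-0.07, 0.703, 0.07, 0.704]
wrist_force: [0.7, -0.0, -2.7]
gripper_width: 0.0533
```

```bash
cat > tray.py <<'E'
from h import *
def tray(fn,seed,yaw,col):
    "refine lane centre line from rail tops, in wrist cloud"
    p,W=cloud('wrist',fn); h=cv2.cvtColor(p,cv2.COLOR_RGB2HSV)
    a=np.radians(yaw); e=np.array([np.cos(a),np.sin(a)]); n=np.array([-e[1],e[0]])
    q=W[...,:2]-np.array(seed); X=q@e; Y=q@n; z=W[...,2]
    hue=(h[...,0]>12)&(h[...,0]<35) if col=='gold' else (h[...,0]>160)
    m=hue&(h[...,1]>110)&(abs(Y)<.05)&(abs(X)<.14)&(z>.03)&(z<.13)
    for s in (1,-1):
        k=m&(Y*s>.025)
        if k.sum()<30: print('few',s,k.sum()); continue
        for lo in np.arange(-.12,.12,.03):
            b=k&(X>lo)&(X<=lo+.03)
            if b.sum()>8: print(s,'X',round(lo+.015,3),b.sum(),'Y in/out',np.round(np.percentile(Y[b],[3,50,97]),4),'z',np.percentile(z[b],95).round(4))
E
python3 - <<'E'
from tray import *
snap('wrist','w2'); plan([.525,.177,.15],11.3); tray('w2',(.525,.177),11.3,'gold')
E
```

```text
t 6.2 pos [0.5248 0.1765 0.2174] zhead 11.29 tilt [ 0.0008 -0.    ] turn -0.0001 J [ 0.32  0.33  0.03  1.27 -0.    0.13]
 shift now [0.0674 0.0005 0.0003]  after turn [0.0674 0.0005 0.0003] F [ 0.2  -0.38 -2.01] w 0.0533
1 X -0.075 525 Y in/out [0.0255 0.0355 0.0395] z 0.0999
1 X -0.045 226 Y in/out [0.0354 0.0372 0.0406] z 0.0943
-1 X -0.075 415 Y in/out [-0.0363 -0.0329 -0.0253] z 0.1004
-1 X -0.045 229 Y in/out [-0.0365 -0.0341 -0.0325] z 0.0945
```

View pics/w2.png

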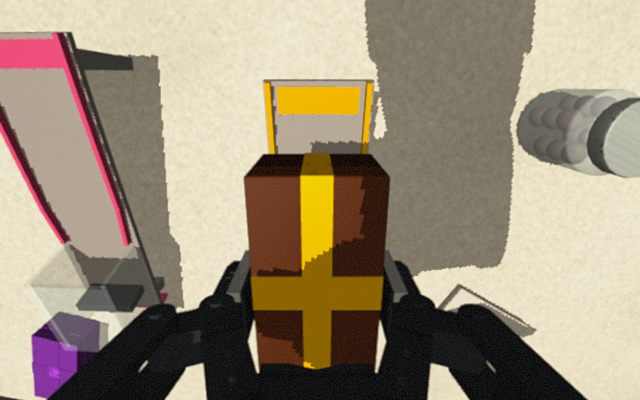

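View w2: box held level over the gold lane, tab at (320,100) and rails either side. The rails put the lane centre 1.5 mm to the left. I'll lower until the uphill edge touches, then let the box pivot in the pads.

Call:
{"method": "arm_command", "body": {
  "rows": [
    [[-1,0.03,0.002,0,0],[-1,0.03,0,0,0],[-1,0.023,0,0,0],[-1,0.008,0,0,0],[-1,0,0,0,0],[-1,0,0,0,0]]
  ],
  "grip_force": 20
}}

```text
t: 6.8
eef_pos: [0.525, 0.1787, 0.1271]
tool_rot: [-0.069, 0.703, 0.069, 0.704]
wrist_force: [-0.1, 0.7, -2.0]
gripper_width: 0.0536
```

Call:
{"method": "arm_command", "body": {
  "rows": [
    [[-1,0.002,0,0,0],[-1,0.002,0,0,0],[-1,0.002,0,0,0],[-1,0,0,0,0]]
  ]
}}

```text
t: 7.2
eef_pos: [0.5257, 0.1793, 0.1209]
tool_rot: [-0.069, 0.702, 0.07, 0.705]
wrist_force: [5.1, 0.2, 4.7]
gripper_width: 0.0539
```

Call:
{"method": "arm_command", "body": {
  "rows": [
    [[-1,0.002,0,0,0],[-1,0.002,0,0,0],[-1,0,0,0,0]]
  ]
}}

```text
t: 7.5
eef_pos: [0.527, 0.1795, 0.1177]
tool_rot: [-0.069, 0.701, 0.07, 0.706]
wrist_force: [10.3, 1.0, 8.9]
gripper_width: 0.0535
```

Call:
{"method": "arm_command", "body": {
  "rows": [
    [[-1,0,0,0.003,0],[-1,0,0,0.003,0],[-1,0.002,0,0.0015,0],[-1,0,0,0,0]]
  ]
}}

```text
t: 7.9
eef_pos: [0.5321, 0.1805, 0.1137]
tool_rot: [-0.07, 0.703, 0.07, 0.704]
wrist_force: [2.7, 1.0, 3.2]
gripper_width: 0.0534
```

```bash
python3 - <<'E'
from h import *
snap('wrist','w3'); p,W=cloud('wrist','w3'); plan([.525,.177,.11],11.3)
# box top plane
s=robot.state(); q=W[...,:2]-s['eef_pos'][:2]; z=W[...,2]
a=np.radians(11.3); X=q@[np.cos(a),np.sin(a)]; Y=q@[-np.sin(a),np.cos(a)]
m=(abs(Y)<.02)&(X>-.05)&(X<.03)&(z>.1)&(z<.17)
m&=(np.mgrid[0:400,0:640][0]<330)
for lo in np.arange(-.06,.04,.01):
    b=m&(X>lo)&(X<lo+.01)
    if b.sum()>10: print(round(lo+.005,3),b.sum(),np.median(z[b]).round(4))
E
```

```text
t 7.95 pos [0.532  0.1805 0.1138] zhead 11.3 tilt [0.0006 0.0002] turn 0.0 J [ 0.33  0.4  -0.14  1.03 -0.    0.13]
 shift now [ 0.0038 -0.0021 -0.0076]  after turn [ 0.0038 -0.0021 -0.0076] F [3.34 1.01 1.93] w 0.0536
-0.045 3660 0.1279
-0.035 2643 0.1268
-0.025 2332 0.1252
-0.015 2086 0.1237
-0.005 1938 0.1225
0.005 1657 0.1212
0.015 1399 0.1195
```

Call:
{"method": "arm_command", "body": {
  "rows": [
    [[-1,0.0015,0,0.0015,0],[-1,0.0015,0,0.0015,0],[-1,0.0015,0,0.0015,0],[-1,0,0,0,0]]
  ]
}}

```text
t: 8.35
eef_pos: [0.5359, 0.1812, 0.1089]
tool_rot: [-0.07, 0.704, 0.07, 0.703]
wrist_force: [-0.7, 0.0, 0.6]
gripper_width: 0.0532
```

```bash
cat > top.py <<'E'
from h import *
def topslope(fn,yaw):
    snap('wrist',fn); p,W=cloud('wrist',fn); s=robot.state()
    q=W[...,:2]-s['eef_pos'][:2]; z=W[...,2]; a=np.radians(yaw)
    X=q@[np.cos(a),np.sin(a)]; Y=q@[-np.sin(a),np.cos(a)]
    m=(abs(Y)<.02)&(X>-.045)&(X<.02)&(z>s['eef_pos'][2]-.01)&(z<s['eef_pos'][2]+.05)&(np.mgrid[0:400,0:640][0]<330)
    c=np.polyfit(X[m],z[m],1); print('top slope',-np.arctan(c[0]).round(3),'z at 0',c[1].round(4)); plan(s['eef_pos'],yaw)
E
python3 -c "
from top import *
topslope('w4',11.3)"
```

```text
top slope 0.221 z at 0 0.1171
t 8.4 pos [0.5359 0.1812 0.1089] zhead 11.3 tilt [-0.0005 -0.0002] turn -0.0001 J [ 0.33  0.41 -0.13  1.03 -0.    0.13]
 shift now [0. 0. 0.]  after turn [0. 0. 0.] F [-0.01 -0.57 -1.19] w 0.0534
```

Call:
{"method": "arm_command", "body": {
  "rows": [
    [[-1,0.0012,0,0.001,0],[-1,0,0,0,0],[0.5,0,0,0,0],[0.7,0,0,0,0],[0.8,0,0,0,0],[0.8,0,0,0,0]]
  ]
}}

```text
t: 9.0
eef_pos: [0.537, 0.1815, 0.1081]
tool_rot: [-0.07, 0.704, 0.07, 0.704]
wrist_force: [0.2, -1.1, -0.7]
gripper_width: 0.0768
```

Call:
{"method": "arm_command", "body": {
  "rows": [
    [[0.8,-0.01,0,0,0],[0.8,-0.03,0,0,0],[0.8,-0.03,0,0,0],[-0.5,-0.01,0,-0.03,0],[-0.5,0,0,-0.04,0],[-0.5,0,0,-0.03,0],[-0.5,0,0,0,0],[-0.5,0,0,0,0]]
  ]
}}

```text
t: 9.8
eef_pos: [0.439, 0.1619, 0.1892]
tool_rot: [-0.07, 0.703, 0.07, 0.704]
wrist_force: [0.7, -0.6, 0.5]
gripper_width: 0.0215
```

```bash
python3 - <<'E'
from h import *
for n in ('wrist','top'): snap(n,n+'5')
plan([.525,.177,.11],11.3)
p,W=cloud('top','top5'); z=W[...,2]; a=np.radians(11.3)
e=np.array([np.cos(a),np.sin(a)]);n=np.array([-e[1],e[0]])
for f in('top5','wrist5'):
    p,W=cloud(f[:-1],f); z=W[...,2]; q=W[...,:2]-[.5803,.1883]; X=q@e;Y=q@n; fl=.0662-.2441*X*1.0  # floor approx along lane at seed
    hgt=z-(.2065-.24169*W[...,0]-.03595*W[...,1])
    m=(abs(Y)<.032)&(X<.02)&(X>-.15)&(hgt>.03)&(hgt<.06)
    if m.sum()>50:
        P=W[m]; xy=np.c_[X[m],Y[m]].astype(np.float32); print(f,m.sum(),cv2.minAreaRect(xy),'h',np.percentile(hgt[m],[5,50,95]).round(4))
crop=p[:, :]
E
```

```text
t 9.9 pos [0.4397 0.1621 0.1886] zhead 11.3 tilt [0.0009 0.0003] turn -0.0 J [ 0.35  0.17 -0.25  1.15 -0.    0.16]
 shift now [ 0.0787 -0.0021  0.0865]  after turn [ 0.0787 -0.0021  0.0865] F [ 0.17  0.01 -0.74] w 0.0214
top5 1014 ((-0.04715435951948166, 0.0009692143648862839), (0.10144156962633133, 0.05524730682373047), 0.21734628081321716) h [0.0415 0.0462 0.0492]
wrist5 4507 ((-0.05339250713586807, 0.0022164173424243927), (0.08524350076913834, 0.05156302452087402), 0.07338609546422958) h [0.0352 0.0456 0.0465]
```

View pics/wrist5.png

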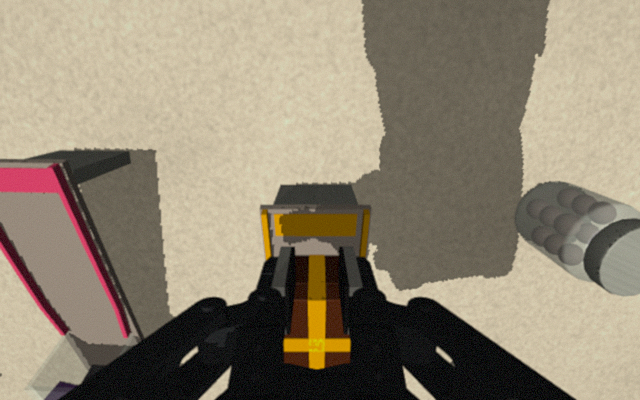

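View wrist5: gold box lies flat in its lane, lid up, seal at (317,345), and the fingers are behind it. I'll estimate where the stops are from the top view for guidance.

```bash
cat > stop.py <<'E'
from h import *
c=robot.get_calibration('top'); K=np.array([[c['fx'],0,c['cx']],[0,c['fy'],c['cy']],[0,0,1]])
def ray(u,v,pl,h):
    q=cv2.undistortPoints(np.array([[[u,v]]],float),K,np.array(c['distortion'],float))[0,0]
    d=R.from_quat(c['rotation']).apply([q[0],-q[1],-1]); o=np.array(c['eye'])
    # z = a x+b y+c0+h
    a,b,c0=pl; t=(a*o[0]+b*o[1]+c0+h-o[2])/(d[2]-a*d[0]-b*d[1]); return o+t*d
p=np.load('top.npz')['p']; g=p.sum(2)/3
T={'gold':((.5803,.1883),11.3,(-.24169,-.03595,.2065),(212,240,166,205)),'pink':((.5881,-.032),10.1,(-.23997,-.04538,.1993),(300,330,160,200))}
for n,(s,y,pl,(u0,u1,v0,v1)) in T.items():
    e=np.array([np.cos(np.radians(y)),np.sin(np.radians(y))])
    um=(u0+u1)//2
    for u in (um-4,um,um+4): print(n,u,g[v0:v1,u].astype(int).tolist())
    for v in range(v0,v1,3): print(v, np.round((ray(um,v,pl,.030/np.cos(.24))[:2]-s)@e,4),end='; ')
    print()
E
python3 stop.py
```

```text
gold 222 [70, 74, 70, 72, 72, 63, 60, 59, 61, 60, 59, 55, 55, 49, 43, 44, 45, 38, 41, 39, 39, 44, 61, 60, 60, 60, 60, 61, 60, 60, 56, 40, 41, 58, 77, 78, 79, 78, 78]
gold 226 [72, 71, 71, 71, 63, 58, 60, 61, 60, 60, 57, 53, 47, 45, 46, 44, 37, 37, 40, 39, 43, 61, 60, 61, 60, 61, 61, 61, 60, 57, 42, 49, 80, 78, 78, 78, 78, 79, 79]
gold 230 [70, 70, 69, 64, 59, 61, 61, 60, 60, 60, 59, 51, 45, 44, 44, 37, 40, 39, 39, 42, 59, 61, 60, 61, 61, 60, 61, 62, 59, 45, 49, 78, 79, 78, 78, 79, 78, 78, 79]
166 0.1371; 169 0.1291; 172 0.1211; 175 0.1131; 178 0.1053; 181 0.0974; 184 0.0896; 187 0.0818; 190 0.0741; 193 0.0664; 196 0.0588; 199 0.0512; 202 0.0437; 
pink 311 [72, 71, 72, 72, 67, 57, 59, 58, 55, 55, 48, 45, 44, 42, 38, 39, 41, 40, 50, 60, 60, 60, 59, 60, 61, 59, 60, 60, 60, 61, 59, 50, 51, 79, 79, 78, 78, 79, 79, 79]
pink 315 [71, 71, 70, 70, 58, 60, 60, 60, 60, 50, 45, 44, 45, 39, 38, 40, 40, 48, 60, 61, 60, 59, 60, 60, 60, 60, 61, 61, 60, 58, 50, 52, 79, 80, 78, 79, 80, 79, 80, 79]
pink 319 [113, 112, 99, 59, 58, 59, 60, 59, 53, 44, 45, 46, 41, 39, 38, 40, 42, 60, 60, 60, 60, 59, 61, 60, 61, 59, 60, 62, 59, 55, 52, 79, 79, 79, 79, 78, 79, 78, 78, 78]
160 0.1377; 163 0.1297; 166 0.1218; 169 0.1139; 172 0.106; 175 0.0982; 178 0.0905; 181 0.0828; 184 0.0751; 187 0.0675; 190 0.0599; 193 0.0523; 196 0.0448; 199 0.0373;
```

Call:
{"method": "arm_command", "body": {
  "rows": [
    [[-0.5,0.02,0,0,0],[-0.5,0.03,0,0,0],[-0.5,0.015,0,0,0],[-0.5,0,0,0,0],[-0.5,0,0,0,0]]
  ]
}}

```text
t: 10.4
eef_pos: [0.4395, 0.162, 0.1235]
tool_rot: [-0.07, 0.704, 0.07, 0.704]
wrist_force: [0.1, -0.3, 0.6]
gripper_width: 0.0215
```

Call:
{"method": "arm_command", "body": {
  "rows": [
    [[-0.5,0.0036,0,0.0146,0],[-0.5,0.0024,0,0.0097,0],[-0.5,0.0024,0,0.0097,0],[-0.5,0.0024,0,0.0097,0],[-0.5,0.0024,0,0.0097,0]]
  ]
}}

```text
t: 10.9
eef_pos: [0.4921, 0.1725, 0.1099]
tool_rot: [-0.07, 0.704, 0.07, 0.704]
wrist_force: [-0.4, 0.2, 1.5]
gripper_width: 0.0215
```

Call:
{"method": "arm_command", "body": {
  "rows": [
    [[-0.5,0.0024,0,0.0097,0],[-0.5,0.0024,0,0.0097,0],[-0.5,0.0024,0,0.0097,0],[-0.5,0.0024,0,0.0097,0],[-0.5,0,0,0,0]]
  ]
}}

```text
t: 11.4
eef_pos: [0.5304, 0.1801, 0.0998]
tool_rot: [-0.07, 0.704, 0.07, 0.704]
wrist_force: [-0.5, 0.4, -1.2]
gripper_width: 0.0218
```

```bash
cat > chk.py <<'E'
from h import *
import sys
exec(open('stop.py').read().split('p=np')[0])
def chk(k,fn):
    T={'gold':((.5803,.1883),11.3,(-.24169,-.03595,.2047)),'pink':((.5881,-.032),10.1,(-.23997,-.04538,.1975))}[k]
    s,y,pl=T; e=np.array([np.cos(np.radians(y)),np.sin(np.radians(y))]);n=np.array([-e[1],e[0]])
    snap('top',fn); p,W=cloud('top',fn); q=W[...,:2]-s; X=q@e;Y=q@n; h=W[...,2]-.0018-(pl[0]*W[...,0]+pl[1]*W[...,1]+pl[2])
    m=(abs(Y)<.033)&(X>-.16)&(X<.05)&(h>.036)&(h<.05)
    print('top face',m.sum(),cv2.minAreaRect(np.c_[X[m],Y[m]].astype(np.float32)))
    st=robot.state(); d=st['eef_pos'][:2]-s; print('tool X,Y',np.round([d@e,d@n],4),'z',st['eef_pos'][2].round(4),'F lane',(st['wrist_force']@[e[0]*.971,e[1]*.971,-.238]).round(2),'t',st['t'])
E
python3 -c "
from chk import *
chk('gold','top6')"
```

```text
top face 465 ((-0.004649769514799118, -0.005781702697277069), (0.10969448834657669, 0.043362319469451904), 1.0225626230239868)
tool X,Y [-0.0512  0.0017] z 0.0999 F lane 0.3 t 11.45
```

Call:
{"method": "arm_command", "body": {
  "rows": [
    [[-0.5,0.0012,0,0.0048,0],[-0.5,0.0012,0,0.0048,0],[-0.5,0.0012,0,0.0048,0],[-0.5,0.0005,0,0.0019,0]]
  ]
}}

```text
t: 11.85
eef_pos: [0.5458, 0.1832, 0.0961]
tool_rot: [-0.07, 0.704, 0.07, 0.704]
wrist_force: [-1.4, -1.4, 1.9]
gripper_width: 0.0214
```

```bash
python3 -c "
from chk import *
chk('gold','top7'); snap('scene','scene7')
p=np.load('top7.npz')['p']; a=cv2.resize(p[140:290,195:275][:,:,::-1],None,fx=4,fy=4,interpolation=cv2.INTER_CUBIC)
b=cv2.resize(np.load('scene7.npz')['p'][140:260,330:450][:,:,::-1],(480,480)); b=cv2.copyMakeBorder(b,0,120,0,0,0)
cv2.imwrite('pics/g7.png',np.clip(np.hstack([a,b]).astype(float)*1.7,0,255).astype(np.uint8))"
```

```text
top face 330 ((0.0032084807753562927, -0.005106076598167419), (0.09314045310020447, 0.04346907138824463), 0.0362512432038784)
tool X,Y [-0.0348  0.0018] z 0.0961 F lane -0.44 t 11.9
```

View pics/g7.png

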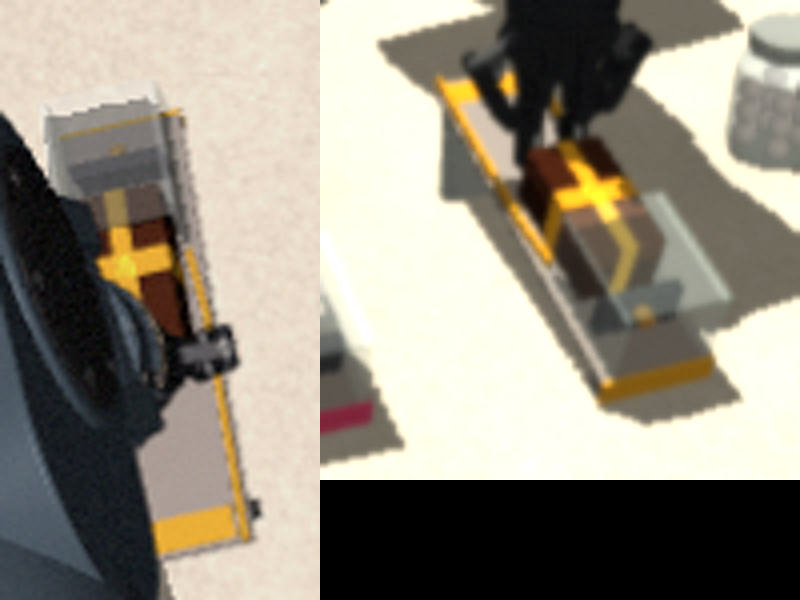

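View g7: gold box entering the hood squarely, leading edge at crop (125,188), stop at (118,165), so roughly 15–20 mm to go. I'll continue with finer steps.

Call:
{"method": "arm_command", "body": {
  "rows": [
    [[-0.5,0.0005,0,0.0019,0],[-0.5,0.0005,0,0.0019,0],[-0.5,0.0005,0,0.0019,0],[-0.5,0.0005,0,0.0019,0]]
  ]
}}

```text
t: 12.35
eef_pos: [0.5529, 0.1846, 0.0942]
tool_rot: [-0.07, 0.704, 0.07, 0.704]
wrist_force: [-1.2, 0.6, 1.9]
gripper_width: 0.0212
```

Call:
{"method": "arm_command", "body": {
  "rows": [
    [[-0.5,0.0005,0,0.0019,0],[-0.5,0.0005,0,0.0019,0]]
  ]
}}

```text
t: 12.55
eef_pos: [0.5567, 0.1854, 0.0932]
tool_rot: [-0.07, 0.704, 0.07, 0.704]
wrist_force: [-1.8, -0.2, 2.5]
gripper_width: 0.0214
```

Call:
{"method": "arm_command", "body": {
  "rows": [
    [[-0.5,0.0002,0,0.001,0],[-0.5,0.0003,0,0.001,0]]
  ]
}}

```text
t: 12.75
eef_pos: [0.5586, 0.1857, 0.0927]
tool_rot: [-0.07, 0.704, 0.07, 0.704]
wrist_force: [-1.2, 0.1, 2.1]
gripper_width: 0.0211
```

Call:
{"method": "arm_command", "body": {
  "rows": [
    [[-0.5,0.0002,0,0.001,0],[-0.5,0.0003,0,0.001,0]]
  ]
}}

```text
t: 12.95
eef_pos: [0.5605, 0.1861, 0.0922]
tool_rot: [-0.07, 0.704, 0.07, 0.704]
wrist_force: [-2.3, -0.1, 1.7]
gripper_width: 0.0212
```

Call:
{"method": "arm_command", "body": {
  "rows": [
    [[-0.5,0.0002,0,0.001,0]]
  ]
}}

```text
t: 13.05
eef_pos: [0.5615, 0.1863, 0.0919]
tool_rot: [-0.07, 0.704, 0.07, 0.704]
wrist_force: [-1.1, 0.3, 0.8]
gripper_width: 0.0217
```

Call:
{"method": "arm_command", "body": {
  "rows": [
    [[-0.5,0.0003,0,0.001,0]]
  ]
}}

```text
t: 13.15
eef_pos: [0.5624, 0.1865, 0.0917]
tool_rot: [-0.07, 0.704, 0.07, 0.704]
wrist_force: [-1.7, 0.3, 2.0]
gripper_width: 0.0213
```

Call:
{"method": "arm_command", "body": {
  "rows": [
    [[-0.5,0,0,0,0]]
  ]
}}

```text
t: 13.25
eef_pos: [0.5625, 0.1865, 0.0917]
tool_rot: [-0.07, 0.704, 0.07, 0.704]
wrist_force: [-0.2, 0.1, 0.7]
gripper_width: 0.0216
```

Call:
{"method": "arm_command", "body": {
  "rows": [
    [[-0.5,0.0002,0,0.001,0],[-0.5,0.0003,0,0.001,0]]
  ]
}}

```text
t: 13.45
eef_pos: [0.5644, 0.1869, 0.0912]
tool_rot: [-0.07, 0.704, 0.07, 0.704]
wrist_force: [-0.4, -0.2, 1.2]
gripper_width: 0.0214
```

Call:
{"method": "arm_command", "body": {
  "rows": [
    [[-0.5,0.0003,0,0.001,0]]
  ]
}}

```text
t: 13.55
eef_pos: [0.5651, 0.1871, 0.0909]
tool_rot: [-0.07, 0.704, 0.07, 0.703]
wrist_force: [-8.2, -1.8, 8.5]
gripper_width: 0.0212
```

```bash
python3 -c "
from chk import *
chk('gold','top8')"
```

```text
top face 163 ((0.01961098611354828, -0.021213620901107788), (0.08007386326789856, 0.03318630903959274), 24.88141441345215)
tool X,Y [-0.0152  0.0018] z 0.0909 F lane -7.67 t 13.6
```

Firm contact at the predicted place, about 8 N along the lane with about 1.5 N of that sliding friction. I'll back off uphill and check.

Call:
{"method": "arm_command", "body": {
  "rows": [
    [[-0.5,0,0,0,0],[-0.5,-0.0003,0,-0.001,0],[-0.5,-0.0024,0,-0.0097,0],[-0.5,-0.0024,0,-0.0097,0],[-0.5,-0.01,0,-0.02,0],[-0.5,-0.04,0,-0.02,0],[1,-0.04,0,0,0],[1,-0.03,0,0,0]]
  ]
}}

```text
t: 14.4
eef_pos: [0.5052, 0.1751, 0.2188]
tool_rot: [-0.07, 0.703, 0.07, 0.704]
wrist_force: [0.6, 1.0, -0.3]
gripper_width: 0.0496
```

```bash
python3 - <<'E'
from chk import *
chk('gold','top9'); 
snap('wrist','w9')
p=np.load('top9.npz')['p']; g=p.sum(2)//3
for u in (222,226,230): print(g[160:205,u].tolist())
plan([.4599,-.2614,.2],12.6)
E
```

```text
top face 479 ((0.02449779212474823, 0.0027112681418657303), (0.05928554758429527, 0.05072316899895668), 89.52264404296875)
tool X,Y [-0.0745  0.002 ] z 0.223 F lane -2.21 t 14.45
[130, 131, 134, 133, 130, 128, 83, 86, 85, 85, 85, 72, 71, 70, 71, 71, 70, 65, 66, 58, 68, 69, 69, 69, 68, 69, 70, 70, 69, 70, 70, 68, 70, 69, 69, 64, 65, 74, 90, 92, 92, 89, 70, 37, 36]
[129, 129, 130, 130, 130, 119, 85, 84, 83, 86, 74, 71, 71, 71, 71, 71, 66, 64, 55, 47, 45, 42, 43, 44, 45, 45, 44, 45, 51, 53, 55, 56, 61, 63, 63, 64, 63, 97, 95, 96, 99, 98, 89, 91, 88]
[129, 131, 132, 131, 119, 85, 84, 82, 83, 76, 72, 71, 70, 71, 72, 71, 71, 59, 49, 45, 43, 44, 44, 45, 45, 44, 45, 44, 44, 44, 46, 44, 44, 46, 58, 57, 70, 90, 90, 88, 76, 23, 26, 25, 26]
t 14.5 pos [0.5071 0.1757 0.2204] zhead 11.31 tilt [0.0063 0.0022] turn -0.0225 J [ 0.33  0.29 -0.02  1.26  0.    0.14]
 shift now [ 0.0192 -0.4194 -0.1321]  after turn [ 0.0192 -0.4163 -0.1415] F [ 1.    0.04 -0.33] w 0.0644
```

Stop edge rows match those before the push, so the stop hasn't moved. Now the pink box.

Call:
{"method": "arm_command", "body": {
  "rows": [
    [[1,0,0,0,-0.022],[1,0,-0.026,-0.009,0],[1,0.002,-0.04,-0.0135,0],[1,0.002,-0.04,-0.0135,0],[1,0.003,-0.04,-0.0135,0],[1,0.003,-0.04,-0.0135,0],[1,0.003,-0.04,-0.0135,0],[1,0.003,-0.04,-0.0135,0]]
  ]
}}

```text
t: 15.3
eef_pos: [0.4746, -0.1053, 0.1986]
tool_rot: [-0.078, 0.703, 0.078, 0.702]
wrist_force: [0.3, -0.1, -0.4]
gripper_width: 0.0854
```

Call:
{"method": "arm_command", "body": {
  "rows": [
    [[1,0.003,-0.04,-0.0135,0],[1,0,-0.04,-0.0135,0],[1,0,-0.04,-0.0135,0],[1,0,-0.03,-0.011,0],[1,0,0,0,0],[1,0,0,0,0]]
  ]
}}

```text
t: 15.9
eef_pos: [0.4575, -0.2615, 0.1957]
tool_rot: [-0.077, 0.703, 0.078, 0.702]
wrist_force: [-0.2, 0.8, -0.7]
gripper_width: 0.0855
```

```bash
python3 - <<'E'
from box import *
snap('wrist','w10'); c,a=box('w10',(.4599,-.2614)); plan([c[0],c[1],.036],a)
E
```

```text
box 6794 [ 0.4616 -0.2602] [0.1006 0.0548] yaw 12.64 z 0.0459 table 0.0008
t 15.95 pos [ 0.4579 -0.2609  0.196 ] zhead 12.58 tilt [-0.0014  0.0011] turn -0.0011 J [-0.52  0.29 -0.08  1.2   0.   -0.74]
 shift now [ 0.16   -0.0004  0.004 ]  after turn [ 0.16   -0.0004  0.004 ] F [ 0.19  0.3  -0.93] w 0.0851
```

Call:
{"method": "arm_command", "body": {
  "rows": [
    [[1,0.03,0,0.002,0],[1,0.04,0,0.002,0],[1,0.04,0,0,0],[1,0.03,0,0,0],[1,0.02,0,0,0],[1,0,0,0,0],[-1,0,0,0,0],[-1,0,0,0,0]]
  ],
  "grip_force": 25
}}

```text
t: 16.75
eef_pos: [0.4632, -0.2606, 0.0383]
tool_rot: [-0.078, 0.702, 0.077, 0.703]
wrist_force: [0.7, -0.2, 0.3]
gripper_width: 0.0589
```

Call:
{"method": "arm_command", "body": {
  "rows": [
    [[-1,0,0,0,0],[-1,0,0,0,0],[-1,0,0,0,0],[-1,0,0,0,0],[-1,0,0,0,0],[-1,0,0,0,0]]
  ]
}}

```text
t: 17.35
eef_pos: [0.4633, -0.2608, 0.0385]
tool_rot: [-0.078, 0.702, 0.077, 0.704]
wrist_force: [-1.1, 3.6, 8.3]
gripper_width: 0.054
```

Call:
{"method": "arm_command", "body": {
  "rows": [
    [[-1,-0.02,0,0,0],[-1,-0.04,0,0,0],[-1,-0.04,0,0,0],[-1,-0.04,0,0,0],[-1,-0.04,0,0,0],[-1,0,0,0,0]]
  ]
}}

```text
t: 17.95
eef_pos: [0.4643, -0.2618, 0.2229]
tool_rot: [-0.079, 0.7, 0.076, 0.705]
wrist_force: [0.4, -0.1, -2.5]
gripper_width: 0.0535
```

```bash
python3 - <<'E'
from h import *
plan([.5326,-.0419,.218],10.1)
E
```

```text
t 17.95 pos [ 0.4643 -0.2618  0.2229] zhead 12.56 tilt [ 0.0076 -0.0043] turn 0.0429 J [-0.51  0.28 -0.02  1.26 -0.   -0.73]
 shift now [0.0045 0.1998 0.1144]  after turn [0.0045 0.2045 0.1057] F [ 0.36 -0.13 -2.48] w 0.0535
```

Call:
{"method": "arm_command", "body": {
  "rows": [
    [[-1,0,0,0,0.043],[-1,0,0.024,0.0125,0],[-1,0,0.036,0.0186,0],[-1,0,0.036,0.0186,0],[-1,0,0.036,0.0186,0],[-1,0,0.036,0.0186,0],[-1,0,0.036,0.0186,0],[-1,0,0,0,0]]
  ]
}}

```text
t: 18.75
eef_pos: [0.5312, -0.0373, 0.2167]
tool_rot: [-0.063, 0.704, 0.064, 0.704]
wrist_force: [-1.6, -0.9, -2.4]
gripper_width: 0.0534
```

Call:
{"method": "arm_command", "body": {
  "rows": [
    [[-1,0,0,0,0],[-1,0,0,0,0]]
  ]
}}

```text
t: 18.95
eef_pos: [0.5302, -0.0419, 0.2169]
tool_rot: [-0.062, 0.704, 0.062, 0.704]
wrist_force: [0.5, -0.5, -1.8]
gripper_width: 0.0537
```

```bash
python3 - <<'E'
from tray import *
snap('wrist','w11'); plan([.5326,-.0419,.127],10.1); tray('w11',(.5326,-.0419),10.1,'pink')
E
```

```text
t 19.0 pos [ 0.5302 -0.0422  0.2169] zhead 10.04 tilt [-0.0001 -0.0002] turn -0.0011 J [-0.08  0.29 -0.03  1.25 -0.   -0.25]
 shift now [ 0.0899 -0.0001  0.0024]  after turn [ 0.0899 -0.0002  0.0024] F [ 0.54  0.42 -2.19] w 0.0537
1 X -0.075 425 Y in/out [0.0253 0.034  0.0377] z 0.1004
1 X -0.045 180 Y in/out [0.0338 0.0356 0.0378] z 0.0946
-1 X -0.075 424 Y in/out [-0.0377 -0.0343 -0.0255] z 0.1002
-1 X -0.045 187 Y in/out [-0.0379 -0.0356 -0.0341] z 0.0944
```

Call:
{"method": "arm_command", "body": {
  "rows": [
    [[-1,0.03,0,0.0024,0],[-1,0.03,0,0,0],[-1,0.022,0,0,0],[-1,0.008,0,0,0],[-1,0,0,0,0],[-1,0.002,0,0,0],[-1,0.002,0,0,0],[-1,0,0,0,0]]
  ],
  "grip_force": 20
}}

```text
t: 19.8
eef_pos: [0.5332, -0.041, 0.1236]
tool_rot: [-0.062, 0.704, 0.062, 0.705]
wrist_force: [-0.2, -0.3, -1.7]
gripper_width: 0.0536
```

Call:
{"method": "arm_command", "body": {
  "rows": [
    [[-1,0.002,0,0.0016,0],[-1,0.002,0,0.0016,0],[-1,0.002,0,0.0016,0],[-1,0,0,0,0]]
  ]
}}

```text
t: 20.2
eef_pos: [0.5379, -0.04, 0.1169]
tool_rot: [-0.062, 0.704, 0.062, 0.704]
wrist_force: [0.8, -0.1, 2.3]
gripper_width: 0.0534
```

Call:
{"method": "arm_command", "body": {
  "rows": [
    [[-1,0.0015,0,0.0015,0],[-1,0.0015,0,0.0015,0],[-1,0,0,0,0]]
  ]
}}

```text
t: 20.5
eef_pos: [0.5406, -0.0396, 0.1138]
tool_rot: [-0.062, 0.704, 0.062, 0.704]
wrist_force: [-1.3, -0.2, 1.8]
gripper_width: 0.0538
```

```bash
python3 -c "
from top import *
topslope('w12',10.1)"
```

```text
top slope 0.149 z at 0 0.1216
t 20.55 pos [ 0.5406 -0.0395  0.1139] zhead 10.1 tilt [-0. -0.] turn 0.0 J [-0.07  0.36 -0.19  1.02 -0.   -0.25]
 shift now [0. 0. 0.]  after turn [0. 0. 0.] F [-0.   -0.56  0.79] w 0.0536
```

Call:
{"method": "arm_command", "body": {
  "rows": [
    [[-1,0.0017,0,0.0013,0],[-1,0.0017,0,0.0013,0],[-1,0.0017,0,0.0013,0],[-1,0,0,0,0]]
  ]
}}

```text
t: 20.95
eef_pos: [0.5445, -0.0388, 0.1087]
tool_rot: [-0.062, 0.704, 0.062, 0.704]
wrist_force: [-0.3, -0.5, 1.1]
gripper_width: 0.0536
```

```bash
python3 -c "
from top import *
topslope('w13',10.1)"
```

```text
top slope 0.23 z at 0 0.1167
t 21.0 pos [ 0.5444 -0.0389  0.1087] zhead 10.1 tilt [-0.0001  0.    ] turn -0.0001 J [-0.07  0.38 -0.19  1.01  0.   -0.25]
 shift now [0. 0. 0.]  after turn [0. 0. 0.] F [-0.33 -0.34 -0.36] w 0.0537
```

Call:
{"method": "arm_command", "body": {
  "rows": [
    [[-1,0.0008,0,0.0008,0],[-1,0,0,0,0],[0.5,0,0,0,0],[0.7,0,0,0,0],[0.8,0,0,0,0],[0.8,0,0,0,0]]
  ]
}}

```text
t: 21.6
eef_pos: [0.5452, -0.0387, 0.1081]
tool_rot: [-0.062, 0.704, 0.062, 0.704]
wrist_force: [0.5, 0.5, -0.4]
gripper_width: 0.0767
```

Call:
{"method": "arm_command", "body": {
  "rows": [
    [[0.8,-0.01,0,0,0],[0.8,-0.03,0,0,0],[0.8,-0.03,0,0,0],[-0.5,-0.01,0,-0.03,0],[-0.5,0,0,-0.04,0],[-0.5,0,0,-0.03,0],[-0.5,0,0,0,0],[-0.5,0,0,0,0]]
  ]
}}

```text
t: 22.4
eef_pos: [0.4468, -0.0564, 0.1891]
tool_rot: [-0.062, 0.704, 0.062, 0.705]
wrist_force: [0.7, -0.3, 0.4]
gripper_width: 0.0218
```

```bash
python3 -c "
from chk import *
chk('pink','top14'); plan([.5,0,.1239],10.1)"
```

```text
top face 840 ((-0.04669615253806114, 0.0014967042952775955), (0.09856946021318436, 0.05411834642291069), 0.013438158668577671)
tool X,Y [-0.1429  0.0008] z 0.1889 F lane 1.08 t 22.45
t 22.45 pos [ 0.4473 -0.0563  0.1889] zhead 10.09 tilt [ 0.0014 -0.0001] turn -0.0002 J [-0.13  0.13 -0.29  1.14  0.   -0.3 ]
 shift now [0.065  0.0462 0.0617]  after turn [0.065  0.0462 0.0617] F [ 1.    0.36 -0.26] w 0.0215
```

Call:
{"method": "arm_command", "body": {
  "rows": [
    [[-0.5,0.02,0,0,0],[-0.5,0.03,0,0,0],[-0.5,0.015,0,0,0],[-0.5,0,0,0,0],[-0.5,0.0036,0,0.0146,0],[-0.5,0.0024,0,0.0097,0],[-0.5,0.0024,0,0.0097,0],[-0.5,0.0024,0,0.0097,0]]
  ]
}}

```text
t: 23.25
eef_pos: [0.4907, -0.0485, 0.1126]
tool_rot: [-0.062, 0.704, 0.062, 0.705]
wrist_force: [-1.4, 0.6, 1.1]
gripper_width: 0.0215
```

Call:
{"method": "arm_command", "body": {
  "rows": [
    [[-0.5,0.0024,0,0.0097,0],[-0.5,0.0024,0,0.0097,0],[-0.5,0.0024,0,0.0097,0],[-0.5,0.0024,0,0.0097,0],[-0.5,0.0024,0,0.0097,0],[-0.5,0,0,0,0]]
  ]
}}

```text
t: 23.85
eef_pos: [0.5385, -0.0399, 0.0999]
tool_rot: [-0.062, 0.704, 0.062, 0.704]
wrist_force: [0.1, -0.1, 0.7]
gripper_width: 0.0213
```

Call:
{"method": "arm_command", "body": {
  "rows": [
    [[-0.5,0.0012,0,0.0048,0],[-0.5,0.0012,0,0.0048,0],[-0.5,0.0012,0,0.0048,0],[-0.5,0.0005,0,0.0019,0]]
  ]
}}

```text
t: 24.25
eef_pos: [0.5539, -0.0372, 0.0961]
tool_rot: [-0.062, 0.704, 0.062, 0.704]
wrist_force: [-0.7, -0.5, 0.8]
gripper_width: 0.0215
```

```bash
python3 -c "
from chk import *
chk('pink','top15'); snap('scene','scene15')
b=cv2.resize(np.load('scene15.npz')['p'][140:260,265:445][:,:,::-1],(780,520)); 
cv2.imwrite('pics/g15.png',np.clip(b.astype(float)*1.7,0,255).astype(np.uint8))"
```

```text
top face 0 ((0.0, 0.0), (0.0, 0.0), 0.0)
tool X,Y [-0.0345  0.0009] z 0.0961 F lane -0.8 t 24.3
```

View pics/g15.png

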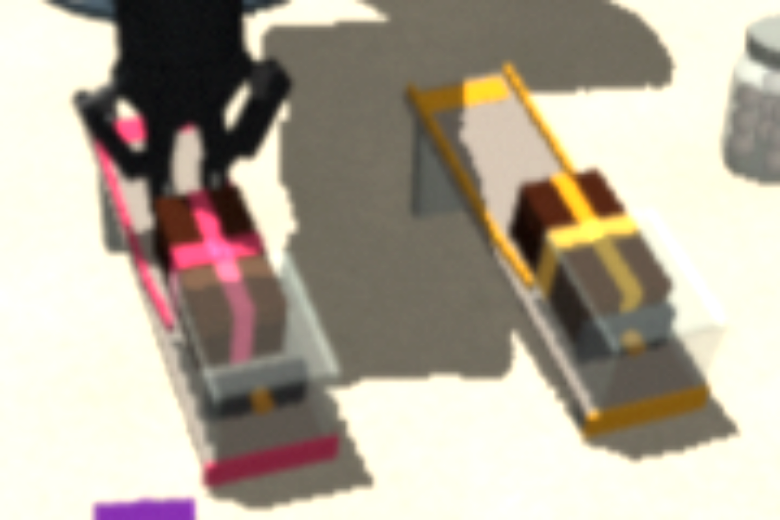

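View g15: gold box at (595,265) sits flat against its stop (625,330). Pink box at (220,270) is well into the hood, with its stop at (262,385) still ahead. I'll keep going, predicting contact at tool X of about −0.006.

Call:
{"method": "arm_command", "body": {
  "rows": [
    [[-0.5,0.0005,0,0.0019,0],[-0.5,0.0005,0,0.0019,0],[-0.5,0.0005,0,0.0019,0],[-0.5,0.0005,0,0.0019,0],[-0.5,0.0005,0,0.0019,0],[-0.5,0.0005,0,0.0019,0]]
  ]
}}

```text
t: 24.95
eef_pos: [0.5649, -0.0352, 0.0932]
tool_rot: [-0.062, 0.704, 0.062, 0.704]
wrist_force: [-1.5, -0.3, 0.9]
gripper_width: 0.0213
```

Call:
{"method": "arm_command", "body": {
  "rows": [
    [[-0.5,0.0005,0,0.0019,0],[-0.5,0.0005,0,0.0019,0]]
  ]
}}

```text
t: 25.15
eef_pos: [0.5686, -0.0346, 0.0922]
tool_rot: [-0.062, 0.704, 0.062, 0.704]
wrist_force: [-0.7, -0.9, 1.2]
gripper_width: 0.0214
```

Call:
{"method": "arm_command", "body": {
  "rows": [
    [[-0.5,0.0002,0,0.001,0],[-0.5,0.0003,0,0.001,0]]
  ]
}}

```text
t: 25.35
eef_pos: [0.5705, -0.0342, 0.0917]
tool_rot: [-0.062, 0.704, 0.062, 0.704]
wrist_force: [-1.5, 0.2, 1.3]
gripper_width: 0.0213
```

Call:
{"method": "arm_command", "body": {
  "rows": [
    [[-0.5,0.0002,0,0.001,0],[-0.5,0.0003,0,0.001,0]]
  ]
}}

```text
t: 25.55
eef_pos: [0.5725, -0.0338, 0.0912]
tool_rot: [-0.062, 0.704, 0.062, 0.704]
wrist_force: [-0.6, 0.5, 1.4]
gripper_width: 0.0212
```

Call:
{"method": "arm_command", "body": {
  "rows": [
    [[-0.5,0.0002,0,0.001,0],[-0.5,0.0003,0,0.001,0]]
  ]
}}

```text
t: 25.75
eef_pos: [0.5744, -0.0335, 0.0907]
tool_rot: [-0.062, 0.704, 0.062, 0.704]
wrist_force: [-0.8, 0.1, 1.4]
gripper_width: 0.0214
```

Call:
{"method": "arm_command", "body": {
  "rows": [
    [[-0.5,0.0002,0,0.001,0]]
  ]
}}

```text
t: 25.85
eef_pos: [0.5755, -0.0333, 0.0905]
tool_rot: [-0.062, 0.704, 0.062, 0.704]
wrist_force: [-0.2, 0.1, 1.4]
gripper_width: 0.0212
```

Call:
{"method": "arm_command", "body": {
  "rows": [
    [[-0.5,0.0003,0,0.001,0]]
  ]
}}

```text
t: 25.95
eef_pos: [0.5764, -0.0332, 0.0902]
tool_rot: [-0.062, 0.704, 0.062, 0.704]
wrist_force: [-2.6, -0.3, 1.4]
gripper_width: 0.0212
```

Call:
{"method": "arm_command", "body": {
  "rows": [
    [[-0.5,0.0001,0,0.0005,0]]
  ]
}}

```text
t: 26.05
eef_pos: [0.5769, -0.033, 0.0901]
tool_rot: [-0.062, 0.704, 0.062, 0.704]
wrist_force: [-1.3, -0.4, 1.6]
gripper_width: 0.0216
```

Call:
{"method": "arm_command", "body": {
  "rows": [
    [[-0.5,0.0002,0,0.0005,0]]
  ]
}}

```text
t: 26.15
eef_pos: [0.5774, -0.033, 0.0899]
tool_rot: [-0.062, 0.704, 0.062, 0.704]
wrist_force: [-0.5, 0.1, 2.2]
gripper_width: 0.0214
```

Call:
{"method": "arm_command", "body": {
  "rows": [
    [[-0.5,0.0001,0,0.0005,0],[-0.5,0.0001,0,0.0005,0]]
  ]
}}

```text
t: 26.35
eef_pos: [0.5783, -0.0328, 0.0897]
tool_rot: [-0.062, 0.704, 0.062, 0.704]
wrist_force: [-1.2, -0.6, 1.3]
gripper_width: 0.0213
```

Call:
{"method": "arm_command", "body": {
  "rows": [
    [[-0.5,0.0001,0,0.0005,0]]
  ]
}}

```text
t: 26.45
eef_pos: [0.5789, -0.0327, 0.0896]
tool_rot: [-0.062, 0.704, 0.062, 0.704]
wrist_force: [-0.9, 0.0, 0.3]
gripper_width: 0.0214
```

Call:
{"method": "arm_command", "body": {
  "rows": [
    [[-0.5,0.0001,0,0.0005,0],[-0.5,0.0001,0,0.0005,0]]
  ]
}}

```text
t: 26.65
eef_pos: [0.5798, -0.0325, 0.0894]
tool_rot: [-0.062, 0.704, 0.062, 0.704]
wrist_force: [-0.5, -0.2, 0.4]
gripper_width: 0.0214
```

Call:
{"method": "arm_command", "body": {
  "rows": [
    [[-0.5,0.0001,0,0.0005,0]]
  ]
}}

```text
t: 26.75
eef_pos: [0.5803, -0.0325, 0.0893]
tool_rot: [-0.062, 0.704, 0.062, 0.704]
wrist_force: [-1.1, -0.1, 0.8]
gripper_width: 0.0215
```

Call:
{"method": "arm_command", "body": {
  "rows": [
    [[-0.5,0.0001,0,0.0005,0],[-0.5,0.0002,0,0.0005,0]]
  ]
}}

```text
t: 26.95
eef_pos: [0.5812, -0.0323, 0.089]
tool_rot: [-0.062, 0.704, 0.062, 0.704]
wrist_force: [-4.7, -0.6, 3.4]
gripper_width: 0.0212
```

Call:
{"method": "arm_command", "body": {
  "rows": [
    [[-0.5,0.0001,0,0.0005,0]]
  ]
}}

```text
t: 27.05
eef_pos: [0.5813, -0.0323, 0.0889]
tool_rot: [-0.062, 0.705, 0.062, 0.704]
wrist_force: [-8.6, -1.0, 7.3]
gripper_width: 0.0211
```

Call:
{"method": "arm_command", "body": {
  "rows": [
    [[-0.5,0,0,0,0]]
  ]
}}

```text
t: 27.15
eef_pos: [0.5813, -0.0323, 0.0889]
tool_rot: [-0.062, 0.705, 0.062, 0.704]
wrist_force: [-6.4, -0.6, 4.9]
gripper_width: 0.0216
```

Call:
{"method": "arm_command", "body": {
  "rows": [
    [[-0.5,-0.0003,0,-0.001,0],[-0.5,-0.0024,0,-0.0097,0],[-0.5,-0.0024,0,-0.0097,0],[-0.5,-0.01,0,-0.02,0],[-0.5,-0.04,0,-0.02,0],[0.5,-0.04,0,-0.04,0],[0.5,-0.03,0,-0.04,0],[0.5,-0.03,0,-0.04,0]]
  ]
}}

```text
t: 27.95
eef_pos: [0.4065, -0.0631, 0.2405]
tool_rot: [-0.062, 0.704, 0.062, 0.705]
wrist_force: [0.8, -0.7, 1.2]
gripper_width: 0.0633
```

Call:
{"method": "arm_command", "body": {
  "rows": [
    [[0.5,-0.02,-0.04,0,0],[0.5,0,-0.04,0,0],[0.5,0,-0.04,0,0],[0.5,0,-0.04,0,0],[0.5,0,0,0,0],[0.5,0,0,0,0]]
  ]
}}

```text
t: 28.55
eef_pos: [0.4361, -0.2209, 0.2592]
tool_rot: [-0.061, 0.704, 0.062, 0.704]
wrist_force: [0.1, 0.8, -1.3]
gripper_width: 0.064
```

```bash
python3 - <<'E'
from chk import *
snap('top','fin'); snap('scene','fins'); p,W=cloud('top','fin')
for k,(s,y,pl) in {'gold':((.5803,.1883),11.3,(-.24169,-.03595,.2047)),'pink':((.5881,-.032),10.1,(-.23997,-.04538,.1975))}.items():
    e=np.array([np.cos(np.radians(y)),np.sin(np.radians(y))]);n=np.array([-e[1],e[0]])
    q=W[...,:2]-s; X=q@e;Y=q@n; h=W[...,2]-.0018-(pl[0]*W[...,0]+pl[1]*W[...,1]+pl[2])
    m=(abs(Y)<.03)&(X>-.06)&(X<.045)&(h>.036)&(h<.052)
    print(k,m.sum(),cv2.minAreaRect(np.c_[X[m],Y[m]].astype(np.float32)),'h',np.percentile(h[m],[5,50,95]).round(4),'slope',np.polyfit(X[m],h[m],1).round(4))
g=p.astype(int).sum(2)//3; g0=np.load('top.npz')['p'].astype(int).sum(2)//3
for u in(311,315,319): print('pink after',g[158:182,u].tolist(),'before',g0[158:182,u].tolist())
print(robot.state()['t'],robot.state()['eef_pos'],robot.state()['wrist_force'])
a=cv2.resize(p[140:290,195:355][:,:,::-1],(480,450)); b=cv2.resize(np.load('fins.npz')['p'][150:260,270:440][:,:,::-1],(800,518))
a=cv2.copyMakeBorder(a,0,68,0,0,0); im=np.hstack([a,b]); im=cv2.resize(im,(800,324))
cv2.imwrite('pics/fin2.png',np.clip(im.astype(float)*1.7,0,255).astype(np.uint8))
E
```

```text
gold 441 ((0.021819405257701874, 0.0011080428957939148), (0.055974170565605164, 0.04609145596623421), 89.94706726074219) h [0.0405 0.0462 0.0492] slope [0.0468 0.0448]
pink 341 ((0.026275627315044403, 0.0016281474381685257), (0.05379261448979378, 0.037796005606651306), 89.50921630859375) h [0.0415 0.0461 0.0492] slope [0.0644 0.0443]
pink after [126, 85, 85, 85, 86, 85, 81, 70, 72, 71, 68, 66, 61, 63, 69, 68, 69, 68, 69, 67, 67, 66, 63, 59] before [106, 70, 72, 71, 72, 72, 67, 57, 59, 58, 55, 55, 48, 45, 44, 42, 38, 39, 41, 40, 50, 60, 60, 60]
pink after [126, 84, 84, 84, 86, 83, 70, 72, 72, 73, 72, 61, 52, 45, 47, 49, 48, 52, 55, 59, 60, 65, 69, 68] before [106, 72, 71, 71, 70, 70, 58, 60, 60, 60, 60, 50, 45, 44, 45, 39, 38, 40, 40, 48, 60, 61, 60, 59]
pink after [131, 131, 133, 132, 115, 72, 72, 72, 72, 71, 65, 52, 46, 47, 45, 45, 45, 44, 44, 47, 45, 45, 46, 46] before [110, 112, 113, 112, 99, 59, 58, 59, 60, 59, 53, 44, 45, 46, 41, 39, 38, 40, 42, 60, 60, 60, 60, 59]
28.65 [ 0.43628335 -0.21979408  0.2594891 ] [ 0.39793322 -0.01431063 -0.47393885]
```

View pics/fin2.png

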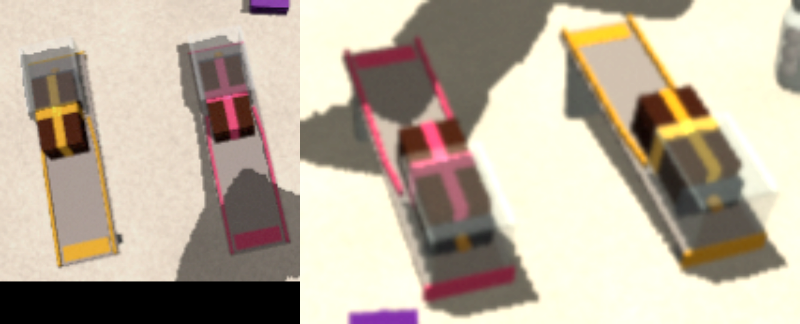

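```bash
python3 - <<'E'
from chk import *
p,W=cloud('top','fin')
for k,(s,y,pl) in {'gold':((.5803,.1883),11.3,(-.24169,-.03595,.2047)),'pink':((.5881,-.032),10.1,(-.23997,-.04538,.1975))}.items():
    e=np.array([np.cos(np.radians(y)),np.sin(np.radians(y))]);n=np.array([-e[1],e[0]])
    q=W[...,:2]-s; X=q@e;Y=q@n; h=W[...,2]-.0018-(pl[0]*W[...,0]+pl[1]*W[...,1]+pl[2])
    for lo in np.arange(-.01,.06,.01):
        b=(abs(Y)<.02)&(X>lo)&(X<=lo+.01); print(k,lo.round(3),b.sum(),np.median(h[b]).round(4))
E
```

```text
gold -0.01 89 0.0188
gold 0.0 75 0.0463
gold 0.01 66 0.0463
gold 0.02 66 0.0461
gold 0.03 67 0.0465
gold 0.04 64 0.0466
gold 0.05 81 0.058
pink -0.01 64 -0.0001
pink 0.0 85 0.0233
pink 0.01 70 0.0467
pink 0.02 65 0.0465
pink 0.03 68 0.0461
pink 0.04 64 0.0465
pink 0.05 78 0.0514
```

Both lids are level with the lane floor to within 0.6 mm. Handing in.

```bash
python3 -c "
from plant import robot
print(robot.close_job())"
```

```text
the job is handed in; nothing more can be done
None
```

I put the gold-ribboned box in the gold tray, then the pink one in the pink tray. Both were lid up, and I slid each under its hood until it pressed on its back stop. I handed in at about 28.7 s with the arm clear of everything.

- **Pressing force:** along the lane I read about 8 to 10 N at the wrist for each box, with sliding friction of about 1 to 2 N. That leaves an estimated 6 to 9 N on each stop, inside the 3 to 10 N asked for, though the readings are noisy by about 1 N.
- **Contact point:** the gold box met its stop within about 1 mm of where I predicted from the camera. The pink one met its stop within about 1 mm too.
- **Resting pose:** both lids lie parallel to the lane floor within 0.6 mm and square to the lane within about 0.5°. The yaw check was on the part of the lid outside the hood only.
- **Stops:** each stop's far edge sits at the same pixel rows before and after pushing, so neither visibly moved (about 2.5 mm per pixel).
- **Bystanders:** the arm did not go near the jar, picture frame or dish.
- **Checks that disagreed:** one lid-slope fit gave 0.05 to 0.06 because of edge pixels. The section-by-section check replaced it and came out flat. Some top-view box measurements taken while pushing were blocked by the arm, and I did not use them.

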